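Line up casting rings on the furnace tray by size

TASK

Line up the four steel casting rings on the furnace tray in order of size, one standing centred on each white pad: the smallest on the pad next to the red block, then each larger one in turn, the largest at the far end by the grey block. Keep the rings upright all the while and do not push the plaster tooth cast aside; finish with all four rings standing still and let go.

Things in the scene. Friction and masses are not known exactly. Their poses are not given: they have to be found in the camera images.
- ring1_center (a point): the smallest and shortest of the four loose casting rings: a solid upright steel cylinder 28 mm in diameter and 30 mm high, its top filled with beige stone with a dark sprue hole in the middle. The point is its centre, 15 mm above its underside; z up along its axis. It starts standing on the bench (z = 0); the rings swap places from start to start
- ring2_center (a point): the second smallest of the four loose casting rings: a solid upright steel cylinder 38 mm in diameter and 42 mm high, its top filled with beige stone with a dark sprue hole in the middle. The point is its centre, 21 mm above its underside; z up along its axis. It starts standing on the bench (z = 0); the rings swap places from start to start
- ring3_center (a point): the second largest of the four loose casting rings: a solid upright steel cylinder 48 mm in diameter and 54 mm high, its top filled with beige stone with a dark sprue hole in the middle. The point is its centre, 27 mm above its underside; z up along its axis. It starts standing on the bench (z = 0); the rings swap places from start to start
- ring4_center (a point): the largest and tallest of the four loose casting rings: a solid upright steel cylinder 58 mm in diameter and 66 mm high, its top filled with beige stone with a dark sprue hole in the middle. The point is its centre, 33 mm above its underside; z up along its axis. It starts standing on the bench (z = 0); the rings swap places from start to start
- padA: round white ceramic pad, 62 mm in diameter with a small dark dot at its centre, fixed on the dark grey furnace tray (80 x 375 mm, 12 mm thick, moved and turned from start to start). Number 1 of the four alike pads in the row, counted from the +y end of the tray; the pads are 75 mm apart. Origin at the centre of its top face, 15 mm above the bench and 3 mm above the tray; x points across the tray, y along the row from pad D towards pad A
- padB: round white ceramic pad, 62 mm in diameter with a small dark dot at its centre, fixed on the dark grey furnace tray (80 x 375 mm, 12 mm thick, moved and turned from start to start). Number 2 of the four alike pads in the row, counted from the +y end of the tray; the pads are 75 mm apart. Origin at the centre of its top face, 15 mm above the bench and 3 mm above the tray; x points across the tray, y along the row from pad D towards pad A
- padC: round white ceramic pad, 62 mm in diameter with a small dark dot at its centre, fixed on the dark grey furnace tray (80 x 375 mm, 12 mm thick, moved and turned from start to start). Number 3 of the four alike pads in the row, counted from the +y end of the tray; the pads are 75 mm apart. Origin at the centre of its top face, 15 mm above the bench and 3 mm above the tray; x points across the tray, y along the row from pad D towards pad A
- padD: round white ceramic pad, 62 mm in diameter with a small dark dot at its centre, fixed on the dark grey furnace tray (80 x 375 mm, 12 mm thick, moved and turned from start to start). Number 4 of the four alike pads in the row, counted from the +y end of the tray; the pads are 75 mm apart. Origin at the centre of its top face, 15 mm above the bench and 3 mm above the tray; x points across the tray, y along the row from pad D towards pad A
- red_stop: red block, 70 mm across the tray, 18 mm along it, 18 mm high, fixed on the tray beyond one end pad (55.5 mm from that pad's centre): either beside pad A or beside pad D, changing from start to start; a like grey block is at the other end. Origin at the centre of its underside, 12 mm above the bench
- cast: loose beige plaster tooth cast, about 48 x 50 mm and 23 mm high, standing on the bench between the tray and the robot; to be left alone. Origin at the centre of its underside; z up

How it is judged:
At the end, for the whole second after the job is handed in: Each ring stands upright (within 0.1 rad) and at rest on its own pad, its axis within 12 mm of the pad's centre and its underside within 4 mm of the pad's top, in order of size with the smallest beside the red block and the largest at the other end (((horizontal distance between red_stop and padA below 0.1 m and horizontal distance between ring1_center and padA below 0.012 m and z of ring1_center in the frame of padA between 0.011 and 0.019 m and horizontal distance between ring2_center and padB below 0.012 m and z of ring2_center in the frame of padB between 0.017 and 0.025 m and horizontal distance between ring3_center and padC below 0.012 m and z of ring3_center in the frame of padC between 0.023 and 0.031 m and horizontal distance between ring4_center and padD below 0.012 m and z of ring4_center in the frame of padD between 0.029 and 0.037 m) or (horizontal distance between red_stop and padD below 0.1 m and horizontal distance between ring1_center and padD below 0.012 m and z of ring1_center in the frame of padD between 0.011 and 0.019 m and horizontal distance between ring2_center and padC below 0.012 m and z of ring2_center in the frame of padC between 0.017 and 0.025 m and horizontal distance between ring3_center and padB below 0.012 m and z of ring3_center in the frame of padB between 0.023 and 0.031 m and horizontal distance between ring4_center and padA below 0.012 m and z of ring4_center in the frame of padA between 0.029 and 0.037 m)) and angle between each of ring1_center, ring2_center, ring3_center, ring4_center's own z axis and vertical below 0.1 rad and linear speed of each of ring1, ring2, ring3, ring4 below 0.02 m/s); the robot touches nothing.
It fails at once if a casting ring is tipped by more than 0.7 rad (angle between any of ring1_center, ring2_center, ring3_center, ring4_center's own z axis and vertical above 0.7 rad).
It fails at once if the plaster cast is shifted by more than 20 mm or tipped (distance of cast from where it was at the start of the episode above 0.02 m or angle between cast's own z axis and vertical above 0.4 rad).
It also fails if it takes over 106 s, if anything falls off the work surface, if the arm or the gripper's body presses on something with over 40 N, if the wrist force passes 120 N, or if a joint passes its speed limit or range.

ROBOT

A 7-joint arm with a two-finger parallel gripper is mounted at the origin on the work surface. World frame = base frame: x ahead of the robot, y to its left, z up, the work surface at z = 0. Lengths are in m, angles in rad, forces in N, time in s.
With the tool pointing down it reaches from about 0.4 to 0.875 m from the base axis. Payload 6.5 kg.
Tool frame: the origin (TCP) lies on the centre line of the jaws, within the pads' length; the fingertips stand manip.tips_ahead ahead of it and the grasp point (between the pads) lies 5 mm behind it (manip.tips_ahead is the distance from the TCP to the fingertips, in m); z points along the fingers, y is the line along which they close (so a half turn about z gives the same grasp; the last joint's range is limited). The gripper opens to 88 mm and grips with 3 to 60 N. Pads are 18 mm wide; open, the fingers measure 123 mm over their backs; the gripper's body (75 mm by 187 mm) begins 45 mm behind the grasp point.
Start: joints at [-1.167, 0.536, -0.004, 1.538, 0.003, 1.067, -0.071], TCP at [0.294, 0.58, 0.253] pointing down, gripper open.
Joint ranges: [-2.7, 2.7], [-0.37, 2.16], [-1.27, 1.26], [0.24, 2.4], [-1.31, 4.45], [0.19, 1.91], [-2.76, 2.76]. Speed limits (rad/s): [2.39, 2.39, 3.14, 3.14, 3.14, 3.14, 3.14].

INTERFACE

Orientations are given as a rotation vector (axis times angle).
In Python, from workcell import manip gives the robot as it stands.
- The arm moves only by the tool send_rows, never from a script. Its argument "steps" is a list of rows, each an object with "translation": the shift along the tool's x, y, z in m, a list of three; "delta_rot": the turn, a rotation vector about the tool's x, y, z in degrees, a list of three. A call has 1 to 5 rows; each row is the pose to reach, as a shift and turn from the pose commanded when the call began, along the tool's axes at that moment; what a row does not reach only later rows make up. A row lasts 1/12 s, in which the tool goes at most 41.7 mm and 7.16 degrees, less where a joint would pass 70% of its speed; a pose out of reach is approached as far as the arm can. A call with a gripper value outside its range is refused whole. "jaw" is the opening, from -1 (shut) to 1 (fully open), set as the call begins (left out, the last holds). The fingers move at their own pace and stop on an object; "force" is the grip in N (left out, the last holds). Time passes only in rows, so rows that repeat a pose let the fingers close. It gives the time, the measured TCP pose, the force, the opening and the grip force at its end, in the units of the state.
- manip.sense(): the state, without advancing time (a new reading comes with each control period).
- manip.snapshot(name): name is "scene" or "top" or "wrist"; returns the picture (420x560x3 uint8, blue, green, red); there is no depth.
- manip.camera_info(name): a dict with "fx", "fy", "cx", "cy" (pixels), "xyz" and "rotation" of the camera in the world. Camera axes: x right, y down, z forward; pixel columns grow to the right and rows downward; lengths in m; the calibration is good to about 2 mm. A picture is of the moment at which its call begins: read the wrist's pose just before it. camera_info takes no time and is no camera call; for the wrist camera it gives the pose at the moment of the call.
- manip.finish_job(): hands the job in; it is judged then, once.
Trained networks look in the newest picture that a camera, given by its name, has taken for a name from the list of things; names that differ only in an ending like _2 or _b are one class to them, and where a whole thing is asked for, a point or a joint stands for the part that bears it (a point fixed in the world has none). Each returns a list of dicts, best first, with "score" (0 to 1); they miss things now and then, are a little off and sometimes report something else, mostly with a low value. They report only what shows in the picture. A call takes as long as a camera call.
- manip.spot_in(camera, label): "uv" ([column, row] in pixels, amid what is visible of it).
The state is a dict: "t": time; "q": joint angles; "qvel": joint speeds; "joint_torque": joint torques, N m; "position": TCP position; "eef_rot": TCP orientation; "force": force on the tool from outside, world axes, zero at the start; "torque": the same for the moment, N m; "finger_gap": finger opening in m; "grip_force": force on a finger pad.
Only numpy, scipy, OpenCV 4.12 (cv2) and the standard library are available. Lean on these libraries where they do the work, as an engineer would, in place of code of your own. Each camera call takes 0.05 s, during which the arm holds its last target. There are 200 camera calls.

## Working session

There is one attempt and no reset: what is moved stays moved. The work goes in short steps, Python scripts to look and compute and a tool call to move; the robot and the scene stay as the last step left them, time stands still between calls to the robot, and variables do not carry over. Pictures are saved under pics/ and viewed, at most 14 in all, crops included, and the job is handed in when it is done.

Besides the shell and the picture viewer there is one more tool, called after "Call:" as name(argument=value, ...) on one line, values as JSON. send_rows: Moves the arm, as the interface text tells. Its arguments: {"type":"object","properties":{"steps":{"type":"array","items":{"type":"object","properties":{"translation":{"type":"array","items":{"type":"number"}},"delta_rot":{"type":"array","items":{"type":"number"}}}}},"jaw":{"type":"number"},"force":{"type":"number"}},"required":["steps"]}

```bash
ls; mkdir -p pics; python3 - <<'E'
from workcell import manip
import cv2,numpy as np
print(manip.tips_ahead, manip.sense())
for n in("top","scene"):
    cv2.imwrite(f"pics/{n}0.png",manip.snapshot(n)); c=manip.camera_info(n); print(n,c)
a=[cv2.imread(f"pics/{n}0.png") for n in("top",)]
E
```

```text
pics
0.014 {'t': 0.0, 'q': array([-1.16720194,  0.53717047, -0.00441313,  1.53882449,  0.00261805,
        1.06728633, -0.07121372]), 'qvel': array([-0.0007086 , -0.00035953,  0.00014806,  0.00105157, -0.00086603,
       -0.00226217, -0.00033618]), 'joint_torque': array([-6.92225585e-04, -5.70980966e+01,  9.90412496e-01, -2.51604098e+01,
       -5.62775542e-02,  1.78918167e-02,  1.54066092e-04]), 'position': array([0.29403129, 0.57906   , 0.25185548]), 'eef_rot': array([-7.31058559e-01, -3.05509924e+00,  2.61641232e-03]), 'force': array([-0.67970953,  0.36138444,  0.01741854]), 'torque': array([ 0.01060209, -0.01354271, -0.01187914]), 'grip_force': 0.0, 'finger_gap': 0.08828757415071617}
top {'fx': 379.29809732628485, 'fy': 379.29809732628485, 'cx': 281.83269308757735, 'cy': 215.75317113276694, 'xyz': array([0.40269013, 0.00263085, 0.84938381]), 'rotation': array([-2.10549584,  2.13371427, -0.20456722])}
scene {'fx': 463.3681896829047, 'fy': 463.3681896829047, 'cx': 276.37062915994716, 'cy': 207.27780800264912, 'xyz': array([ 0.79190377, -0.49601155,  0.85494312]), 'rotation': array([-2.48084148, -0.6207459 ,  0.193883  ])}
```

View pics/top0.png

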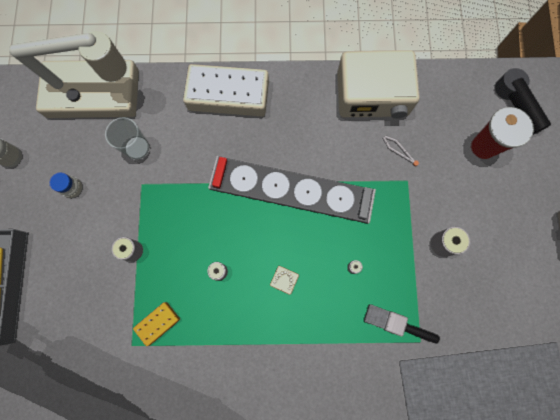

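The top view shows the red block at the left end (220,172). The pads are at about (244,178), (276,185), (308,192) and (340,198), and the rings at (125,249), (217,271), (355,267) and (455,240). The cast is at (285,280). Next I'll compute world positions from these.

```bash
cat > h.py <<'E'
import cv2,numpy as np
from scipy.spatial.transform import Rotation as R
def w(c,uv,z):
    d=R.from_rotvec(c["rotation"]).as_matrix()@np.array([(uv[0]-c["cx"])/c["fx"],(uv[1]-c["cy"])/c["fy"],1]); return c["xyz"]+d*(z-c["xyz"][2])/d[2]
def px(c,p):
    q=R.from_rotvec(c["rotation"]).as_matrix().T@(np.array(p)-c["xyz"]); return q[:2]/q[2]*c["fx"]+[c["cx"],c["cy"]]
def move(s,target):  # world xyz delta in tool axes
    return R.from_rotvec(s["eef_rot"]).as_matrix().T@(np.array(target)-s["position"])
E
python3 - <<'E'
from h import *
from workcell import manip
im=cv2.imread("pics/top0.png"); c=manip.camera_info("top")
b,g,r=[im[:,:,i].astype(int) for i in range(3)]
white=((b>190)&(g>190)&(r>190)).astype(np.uint8)
beige=((r>140)&(r-b>15)&(g-b>8)).astype(np.uint8)
for nm,m,seeds in(("pad",white,[(244,178),(276,185),(308,192),(340,198)]),("ring",beige,[(125,249),(217,271),(355,267),(455,240)])):
    cs,_=cv2.findContours(m,cv2.RETR_EXTERNAL,cv2.CHAIN_APPROX_NONE)
    for s in seeds:
        for k in cs:
            if len(k)>8:
                (u,v),(A,B),_=cv2.fitEllipse(k)
                if np.hypot(u-s[0],v-s[1])<8 and cv2.contourArea(k)>30:
                    print(nm,s,np.round([u,v,A,B],1),[ (z,np.round(w(c,(u,v),z)[:2],4).tolist(), round((A+B)/2*(c["xyz"][2]-z)/c["fx"],4)) for z in ((.015,) if nm=="pad" else (.03,.042,.054,.066))])
print("cast",w(c,(285,280),.02),"red",w(c,(220,172),.03))
cv2.imwrite("pics/crop.png",np.hstack([cv2.resize(im[y-20:y+20,x-20:x+20],(195,195),interpolation=cv2.INTER_CUBIC) for x,y in[(125,249),(217,271),(355,267),(455,240)]]))
E
```

```text
pad (244, 178) [243.3 178.1  23.6  24.6] [(0.015, [0.6547, 0.089], np.float64(0.0529))]
pad (276, 185) [275.3 184.9  23.8  24.5] [(0.015, [0.6377, 0.016], np.float64(0.0532))]
pad (308, 192) [307.6 191.8  23.9  24.7] [(0.015, [0.6206, -0.057], np.float64(0.0534))]
pad (340, 198) [340.  198.7  23.9  24.9] [(0.015, [0.6035, -0.1298], np.float64(0.0537))]
ring (125, 249) [122.3 247.9  18.4  20.2] [(0.03, [0.4967, 0.3489], np.float64(0.0418)), (0.042, [0.4954, 0.3438], np.float64(0.0412)), (0.054, [0.494, 0.3387], np.float64(0.0406)), (0.066, [0.4926, 0.3336], np.float64(0.0399))]
ring (217, 271) [215.6 270.4  12.9  14. ] [(0.03, [0.4457, 0.1456], np.float64(0.029)), (0.042, [0.4451, 0.1435], np.float64(0.0286)), (0.054, [0.4445, 0.1414], np.float64(0.0282)), (0.066, [0.4438, 0.1393], np.float64(0.0278))]
ring (355, 267) [355.6 266.4   8.3   8.9] [(0.03, [0.4503, -0.1545], np.float64(0.0186)), (0.042, [0.4496, -0.1522], np.float64(0.0183)), (0.054, [0.4489, -0.1499], np.float64(0.018)), (0.066, [0.4482, -0.1476], np.float64(0.0178))]
ring (455, 240) [455.9 239.9  23.3  25.4] [(0.03, [0.5043, -0.3752], np.float64(0.0527)), (0.042, [0.5028, -0.3697], np.float64(0.0519)), (0.054, [0.5013, -0.3641], np.float64(0.0511)), (0.066, [0.4998, -0.3586], np.float64(0.0504))]
cast [ 0.42364477 -0.00281803  0.02      ] red [0.66525348 0.14012993 0.03      ]
```

View pics/crop.png

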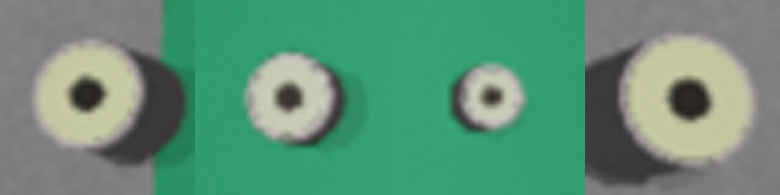

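View pics/scene0.png

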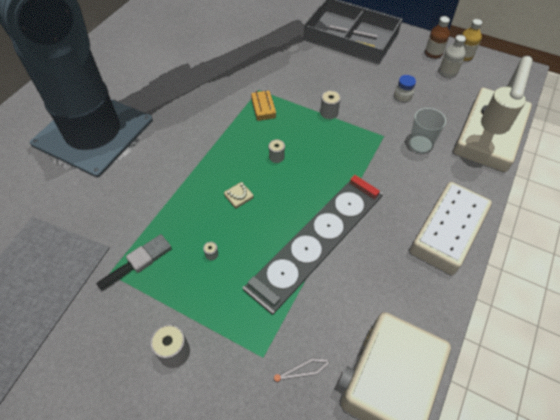

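Ring3 is at the left (0.494,0.339), ring2 at (0.445,0.144), ring1 at (0.450,-0.154) and ring4 at (0.500,-0.359). The sizes and the 75 mm pad pitch agree with the task. The red block is beside pad A, so rings 1 to 4 go on A to D. I'll turn the tool so the jaws close across the tray.

```bash
cat > g.py <<'E'
from h import *
import sys
from workcell import manip
P=dict(A=(.6547,.089),B=(.6377,.016),C=(.6206,-.057),D=(.6035,-.1298),r1=(.4503,-.1545),r2=(.4451,.1435),r3=(.494,.3387),r4=(.4998,-.3586))
s=manip.sense(); M=R.from_rotvec(s["eef_rot"]).as_matrix()
print("t",round(s["t"],2),"pos",s["position"].round(4),"gap",round(s["finger_gap"],4))
ac=np.array([.0730,-.0171,0]);ac/=np.linalg.norm(ac)
cand=[np.column_stack([np.cross(y,[0,0,-1]),y,[0,0,-1]]) for y in(ac,-ac)]
for k in cand: print("rot deg",np.degrees(R.from_matrix(M.T@k).as_rotvec()).round(2))
for a in sys.argv[1:]:
    n,z=a.split(":"); print(a,(M.T@(np.array([*P[n],float(z)])-s["position"])).round(4))
E
python3 g.py r3:.15 r3:.03; python3 -c "
from h import *
from workcell import manip
print(R.from_rotvec(manip.sense()['eef_rot']).as_matrix().round(3))"
```

```text
t 0.1 pos [0.294  0.5791 0.252 ] gap 0.0881
rot deg [-7.000e-02  6.000e-02  7.627e+01]
rot deg [-7.0000e-02 -7.0000e-02 -1.0373e+02]
r3:.15 [-0.2871 -0.1237  0.1022]
r3:.03 [-0.2871 -0.1235  0.2222]
[[-0.892  0.453 -0.001]
 [ 0.453  0.892 -0.001]
 [-0.    -0.001 -1.   ]]
```

Call:
send_rows(steps=[{"translation": [-0.03,-0.013,0.006],"delta_rot": [0,0,7]},{"translation": [-0.06,-0.026,0.012],"delta_rot": [0,0,14]},{"translation": [-0.09,-0.039,0.018],"delta_rot": [0,0,21]},{"translation": [-0.12,-0.052,0.024],"delta_rot": [0,0,28]},{"translation": [-0.15,-0.065,0.03],"delta_rot": [0,0,35]}], jaw=1, force=50)

```text
t: 0.52
position: [0.3992, 0.4522, 0.2222]
eef_rot: [1.624, 2.689, -0.001]
force: [0.5, 0.4, 0.8]
finger_gap: 0.0881
grip_force: 0.0
```

Call:
send_rows(steps=[{"translation": [0,0,0.01],"delta_rot": [0,0,7]},{"translation": [0,0,0.02],"delta_rot": [0,0,14]},{"translation": [0,0,0.03],"delta_rot": [0,0,21]},{"translation": [0,0,0.04],"delta_rot": [0,0,28]},{"translation": [0,0,0.04],"delta_rot": [0,0,35]}])

```text
t: 0.93
position: [0.3975, 0.4525, 0.1804]
eef_rot: [2.357, 2.076, -0.006]
force: [-0.4, 0.6, -0.1]
finger_gap: 0.0884
grip_force: 0.0
```

Call:
send_rows(steps=[{"delta_rot": [0,0,6.3],"translation": [0,0,0]},{"delta_rot": [0,0,6.3],"translation": [0,0,0]},{"delta_rot": [0,0,6.3],"translation": [0,0,0]}])

```text
t: 1.18
position: [0.3984, 0.4537, 0.1824]
eef_rot: [2.458, 1.955, -0.001]
force: [-0.7, -0.2, 1.1]
finger_gap: 0.0881
grip_force: 0.0
```

```bash
python3 g.py r3:.15 r3:.03
```

```text
t 1.18 pos [0.3984 0.4537 0.1824] gap 0.0881
rot deg [0.   0.04 0.17]
rot deg [-6.0000e-02  1.0000e-02 -1.7983e+02]
r3:.15 [-0.0905  0.1191  0.0325]
r3:.03 [-0.0904  0.1191  0.1525]
```

Call:
send_rows(steps=[{"translation": [-0.023,0.03,0.008],"delta_rot": [0,0,0]},{"translation": [-0.046,0.06,0.016],"delta_rot": [0,0,0]},{"translation": [-0.069,0.09,0.024],"delta_rot": [0,0,0]},{"translation": [-0.0905,0.119,0.0325],"delta_rot": [0,0,0]},{"translation": [-0.0905,0.119,0.0325],"delta_rot": [0,0,0]}])

```text
t: 1.6
position: [0.4989, 0.3294, 0.1493]
eef_rot: [2.465, 1.939, -0.003]
force: [-0.5, -0.4, -0.8]
finger_gap: 0.0882
grip_force: 0.0
```

```bash
python3 g.py r3:.03; python3 -c "
from h import *
from workcell import manip
c=manip.camera_info('wrist'); im=manip.snapshot('wrist'); 
for p in [(.494,.3387,.054)]:
  u=px(c,p); print(u); cv2.drawMarker(im,(int(u[0]),int(u[1])),(0,0,255),0,14)
cv2.imwrite('pics/w1.png',im)"
```

```text
t 1.6 pos [0.4989 0.3294 0.1493] gap 0.0882
rot deg [ 0.19  0.28 -0.45]
rot deg [  0.43  -0.3  179.55]
r3:.03 [ 0.0085 -0.0073  0.1193]
[275.50401799 210.42245798]
```

View pics/w1.png

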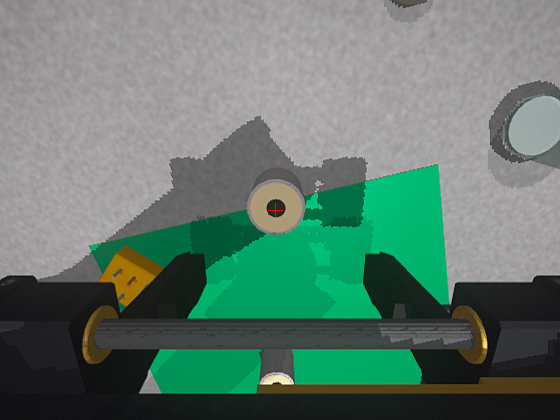

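The wrist view agrees: the projected ring3 centre (275,210) falls on its sprue hole. The tool reading was a brief overshoot, so I'll let it settle and then go down.

Call:
send_rows(steps=[{"translation": [0,0,0.01],"delta_rot": [0,0,0]},{"translation": [0,0,0.02],"delta_rot": [0,0,0]},{"translation": [0,0,0.03],"delta_rot": [0,0,0]},{"translation": [0,0,0.03],"delta_rot": [0,0,0]}])

```text
t: 1.98
position: [0.4913, 0.3389, 0.1175]
eef_rot: [-2.459, -1.955, 0.006]
force: [-0.3, -1.0, -0.8]
finger_gap: 0.0878
grip_force: 0.0
```

```bash
python3 g.py r3:.03
```

```text
t 1.98 pos [0.4913 0.3389 0.1175] gap 0.0878
rot deg [-0.18  0.16  0.15]
rot deg [  -0.25   -0.28 -179.85]
r3:.03 [0.0006 0.003  0.0875]
```

Call:
send_rows(steps=[{"translation": [0,0,0.02],"delta_rot": [0,0,0]},{"translation": [0,0,0.045],"delta_rot": [0,0,0]},{"translation": [0,0,0.07],"delta_rot": [0,0,0]},{"translation": [0,0,0.085],"delta_rot": [0,0,0]},{"translation": [0,0,0.088],"delta_rot": [0,0,0]}])

```text
t: 2.4
position: [0.4913, 0.3381, 0.0292]
eef_rot: [-2.46, -1.953, 0.008]
force: [0.0, -0.5, -0.3]
finger_gap: 0.0875
grip_force: 0.0
```

Call:
send_rows(steps=[{"translation": [0,0,0],"delta_rot": [0,0,0]},{"translation": [0,0,0],"delta_rot": [0,0,0]},{"translation": [0,0,0],"delta_rot": [0,0,0]}])

```text
t: 2.65
position: [0.4945, 0.3392, 0.0335]
eef_rot: [2.462, 1.952, 0.003]
force: [-1.4, -0.2, -0.2]
finger_gap: 0.0882
grip_force: 0.0
```

Call:
send_rows(steps=[{"translation": [0,0,0],"delta_rot": [0,0,0]},{"translation": [0,0,0],"delta_rot": [0,0,0]},{"translation": [0,0,0],"delta_rot": [0,0,0]},{"translation": [0,0,0],"delta_rot": [0,0,0]},{"translation": [0,0,0],"delta_rot": [0,0,0]}], jaw=-1, force=50)

```text
t: 3.07
position: [0.4938, 0.3385, 0.0325]
eef_rot: [-2.462, -1.951, -0.0]
force: [-0.4, -0.7, -0.8]
finger_gap: 0.0569
grip_force: 0.0
```

Call:
send_rows(steps=[{"translation": [0,0,0],"delta_rot": [0,0,0]},{"translation": [0,0,0],"delta_rot": [0,0,0]},{"translation": [0,0,0],"delta_rot": [0,0,0]},{"translation": [0,0,0],"delta_rot": [0,0,0]},{"translation": [0,0,0],"delta_rot": [0,0,0]}])

```text
t: 3.48
position: [0.4938, 0.3384, 0.0323]
eef_rot: [2.462, 1.951, 0.0]
force: [0.0, -0.5, 1.2]
finger_gap: 0.0472
grip_force: 50.0
```

```bash
python3 g.py r3:.03 C:.16 C:.045
```

```text
t 3.48 pos [0.4938 0.3384 0.0323] gap 0.0472
rot deg [ 0.01  0.   -0.04]
rot deg [ 0.0000e+00 -1.0000e-02  1.7996e+02]
r3:.03 [0.0004 0.0001 0.0023]
C:.16 [-0.3559  0.2138 -0.1277]
C:.045 [-0.3559  0.2138 -0.0127]
```

Call:
send_rows(steps=[{"translation": [0,0,-0.01],"delta_rot": [0,0,0]},{"translation": [0,0,-0.035],"delta_rot": [0,0,0]},{"translation": [0,0,-0.06],"delta_rot": [0,0,0]},{"translation": [0,0,-0.08],"delta_rot": [0,0,0]},{"translation": [0,0,-0.09],"delta_rot": [0,0,0]}])

```text
t: 3.9
position: [0.4947, 0.3389, 0.125]
eef_rot: [-2.463, -1.951, -0.005]
force: [1.1, 0.5, -2.5]
finger_gap: 0.0472
grip_force: 50.0
```

Call:
send_rows(steps=[{"translation": [-0.012,0.007,0],"delta_rot": [0,0,0]},{"translation": [-0.035,0.021,0],"delta_rot": [0,0,0]},{"translation": [-0.06,0.036,0],"delta_rot": [0,0,0]},{"translation": [-0.085,0.051,0],"delta_rot": [0,0,0]},{"translation": [-0.11,0.066,0],"delta_rot": [0,0,0]}])

```text
t: 4.32
position: [0.5322, 0.2133, 0.1208]
eef_rot: [2.463, 1.951, -0.004]
force: [0.6, -0.0, -2.7]
finger_gap: 0.0466
grip_force: 50.0
```

Call:
send_rows(steps=[{"translation": [-0.027,0.0165,0],"delta_rot": [0,0,0]},{"translation": [-0.054,0.033,0],"delta_rot": [0,0,0]},{"translation": [-0.081,0.0495,0],"delta_rot": [0,0,0]},{"translation": [-0.108,0.066,0],"delta_rot": [0,0,0]},{"translation": [-0.135,0.0815,0],"delta_rot": [0,0,0]}])

```text
t: 4.73
position: [0.5804, 0.0631, 0.1208]
eef_rot: [-2.463, -1.95, 0.004]
force: [0.2, 0.1, -2.4]
finger_gap: 0.0469
grip_force: 50.0
```

Call:
send_rows(steps=[{"translation": [-0.027,0.016,0],"delta_rot": [0,0,0]},{"translation": [-0.054,0.032,0],"delta_rot": [0,0,0]},{"translation": [-0.08,0.048,0],"delta_rot": [0,0,0]},{"translation": [-0.1,0.06,0],"delta_rot": [0,0,0]},{"translation": [-0.111,0.066,0],"delta_rot": [0,0,0]}])

```text
t: 5.15
position: [0.6192, -0.0626, 0.121]
eef_rot: [2.466, 1.945, -0.005]
force: [-0.7, -0.5, -3.5]
finger_gap: 0.0468
grip_force: 50.0
```

Call:
send_rows(steps=[{"translation": [0,0,0],"delta_rot": [0,0,0]},{"translation": [0,0,0],"delta_rot": [0,0,0]},{"translation": [0,0,0],"delta_rot": [0,0,0]},{"translation": [0,0,0],"delta_rot": [0,0,0]},{"translation": [0,0,0],"delta_rot": [0,0,0]}])

```text
t: 5.57
position: [0.6199, -0.0549, 0.122]
eef_rot: [-2.459, -1.954, -0.0]
force: [0.8, 0.7, -2.0]
finger_gap: 0.0472
grip_force: 50.0
```

```bash
python3 g.py C:.0475; python3 -c "
from h import *
from workcell import manip
c=manip.camera_info('wrist'); im=manip.snapshot('wrist'); 
for p in [(.6206,-.057,.015),(.6035,-.1298,.015),(.6377,.016,.015)]:
  u=px(c,p); print(u); cv2.drawMarker(im,(int(u[0]),int(u[1])),(0,0,255),0,14)
cv2.imwrite('pics/w2.png',im)"
```

```text
t 5.57 pos [ 0.6199 -0.0549  0.122 ] gap 0.0472
rot deg [-0.04 -0.05  0.12]
rot deg [ 7.0000e-02 -6.0000e-02 -1.7988e+02]
C:.0475 [-0.0019  0.0012  0.0745]
[285.853381   217.67937026]
[285.49081859 293.37424803]
[286.23155371 126.42520027]
```

View pics/w2.png

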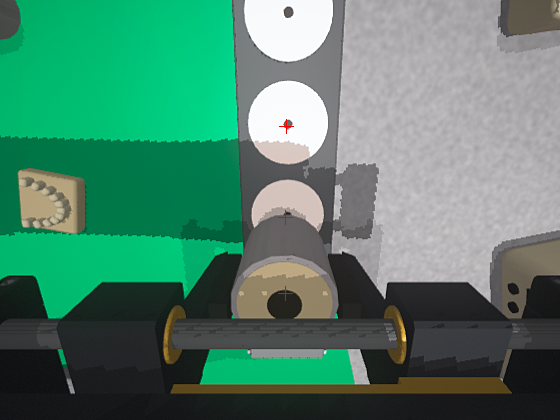

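The wrist view shows pads B and C at the predicted pixels (about (287,124) and (287,214)), within 2 mm. Now I'll place ring3.

Call:
send_rows(steps=[{"translation": [0,0,0.015],"delta_rot": [0,0,0]},{"translation": [0,0,0.035],"delta_rot": [0,0,0]},{"translation": [0,0,0.055],"delta_rot": [0,0,0]},{"translation": [0,0,0.067],"delta_rot": [0,0,0]},{"translation": [0,0,0.067],"delta_rot": [0,0,0]}])

```text
t: 6.03
position: [0.6182, -0.0561, 0.0527]
eef_rot: [-2.459, -1.95, 0.005]
force: [-0.9, -0.2, -2.3]
finger_gap: 0.047
grip_force: 50.0
```

Call:
send_rows(steps=[{"translation": [0,0,0.002],"delta_rot": [0,0,0]},{"translation": [0,0,0.004],"delta_rot": [0,0,0]},{"translation": [0,0,0.006],"delta_rot": [0,0,0]},{"translation": [0,0,0.007],"delta_rot": [0,0,0]},{"translation": [0,0,0.007],"delta_rot": [0,0,0]}])

```text
t: 6.45
position: [0.6205, -0.057, 0.0486]
eef_rot: [2.462, 1.951, 0.001]
force: [0.2, -0.2, -2.6]
finger_gap: 0.0469
grip_force: 50.0
```

```bash
python3 g.py C:.0473
```

```text
t 6.45 pos [ 0.6205 -0.057   0.0486] gap 0.0469
rot deg [ 0.04 -0.01 -0.03]
rot deg [-1.0000e-02 -6.0000e-02  1.7997e+02]
C:.0473 [0.     0.0001 0.0013]
```

Down the last 1.5 mm, then open slowly and lift.

Call:
send_rows(steps=[{"translation": [0,0,0.0008],"delta_rot": [0,0,0]},{"translation": [0,0,0.0015],"delta_rot": [0,0,0]},{"translation": [0,0,0.0015],"delta_rot": [0,0,0]},{"translation": [0,0,0.0015],"delta_rot": [0,0,0]}])

```text
t: 6.78
position: [0.6205, -0.057, 0.0473]
eef_rot: [2.462, 1.951, 0.001]
force: [-1.5, 0.2, 3.3]
finger_gap: 0.0472
grip_force: 50.0
```

Call:
send_rows(steps=[{"translation": [0,0,0],"delta_rot": [0,0,0]},{"translation": [0,0,0],"delta_rot": [0,0,0]},{"translation": [0,0,0],"delta_rot": [0,0,0]},{"translation": [0,0,0],"delta_rot": [0,0,0]},{"translation": [0,0,0],"delta_rot": [0,0,0]}], jaw=1)

```text
t: 7.2
position: [0.6202, -0.057, 0.0467]
eef_rot: [2.462, 1.951, 0.0]
force: [0.0, -0.5, -0.6]
finger_gap: 0.0785
grip_force: 0.0
```

Call:
send_rows(steps=[{"translation": [0,0,0],"delta_rot": [0,0,0]},{"translation": [0,0,0],"delta_rot": [0,0,0]},{"translation": [0,0,0],"delta_rot": [0,0,0]},{"translation": [0,0,0],"delta_rot": [0,0,0]},{"translation": [0,0,0],"delta_rot": [0,0,0]}])

```text
t: 7.62
position: [0.6202, -0.057, 0.0467]
eef_rot: [2.462, 1.951, 0.0]
force: [1.7, -0.2, -0.2]
finger_gap: 0.0884
grip_force: 0.0
```

Call:
send_rows(steps=[{"translation": [0,0,-0.01],"delta_rot": [0,0,0]},{"translation": [0,0,-0.03],"delta_rot": [0,0,0]},{"translation": [0,0,-0.055],"delta_rot": [0,0,0]},{"translation": [0,0,-0.075],"delta_rot": [0,0,0]},{"translation": [0,0,-0.085],"delta_rot": [0,0,0]}])

```text
t: 8.03
position: [0.6217, -0.0573, 0.1351]
eef_rot: [2.46, 1.949, 0.005]
force: [0.8, -0.4, -0.1]
finger_gap: 0.0881
grip_force: 0.0
```

```bash
python3 g.py r4:.13 r4:.035
```

```text
t 8.03 pos [ 0.6217 -0.0573  0.1351] gap 0.0881
rot deg [ 0.23 -0.04 -0.05]
rot deg [-7.0000e-02 -3.6000e-01  1.7995e+02]
r4:.13 [-0.3212 -0.0497  0.0046]
r4:.035 [-0.3213 -0.0501  0.0996]
```

Call:
send_rows(steps=[{"translation": [-0.02,-0.003,0],"delta_rot": [0,0,0]},{"translation": [-0.05,-0.008,0],"delta_rot": [0,0,0]},{"translation": [-0.085,-0.013,0],"delta_rot": [0,0,0]},{"translation": [-0.12,-0.018,0],"delta_rot": [0,0,0]},{"translation": [-0.155,-0.023,0],"delta_rot": [0,0,0]}])

```text
t: 8.45
position: [0.5616, -0.2037, 0.1319]
eef_rot: [-2.462, -1.952, 0.0]
force: [0.1, -0.7, 0.4]
finger_gap: 0.0878
grip_force: 0.0
```

Call:
send_rows(steps=[{"translation": [-0.035,-0.005,0],"delta_rot": [0,0,0]},{"translation": [-0.07,-0.01,0],"delta_rot": [0,0,0]},{"translation": [-0.105,-0.016,0],"delta_rot": [0,0,0]},{"translation": [-0.14,-0.022,0],"delta_rot": [0,0,0]},{"translation": [-0.166,-0.0257,0],"delta_rot": [0,0,0]}])

```text
t: 8.87
position: [0.4971, -0.3616, 0.1319]
eef_rot: [2.465, 1.947, -0.002]
force: [-0.2, -0.8, -0.0]
finger_gap: 0.088
grip_force: 0.0
```

Call:
send_rows(steps=[{"translation": [0,0,0],"delta_rot": [0,0,0]},{"translation": [0,0,0],"delta_rot": [0,0,0]},{"translation": [0,0,0],"delta_rot": [0,0,0]},{"translation": [0,0,0],"delta_rot": [0,0,0]},{"translation": [0,0,0],"delta_rot": [0,0,0]}])

```text
t: 9.28
position: [0.5004, -0.3566, 0.1316]
eef_rot: [-2.459, -1.954, -0.001]
force: [-0.4, -0.7, 0.6]
finger_gap: 0.0879
grip_force: 0.0
```

```bash
python3 g.py r4:.035;  python3 -c "
from h import *
from workcell import manip
c=manip.camera_info('wrist'); im=manip.snapshot('wrist'); 
for p in [(.4998,-.3586,.066),(.4503,-.1545,.03)]:
  u=px(c,p); print(u); cv2.drawMarker(im,(int(u[0]),int(u[1])),(0,0,255),0,14)
t=manip.snapshot('top')[120:300,180:400]
cv2.imwrite('pics/w3.png',np.vstack([cv2.resize(im,(400,300)),cv2.resize(t,(400,300))]))"
```

```text
t 9.28 pos [ 0.5004 -0.3566  0.1316] gap 0.0879
rot deg [ 0.   -0.05  0.11]
rot deg [ 8.0000e-02  0.0000e+00 -1.7989e+02]
r4:.035 [-0.0022 -0.0001  0.0966]
[284.3451953  236.84037509]
[137.20820981 -55.82415975]
```

View pics/w3.png

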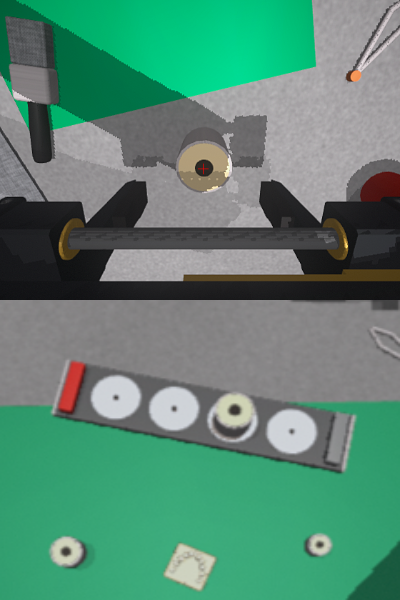

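Ring3 stands on pad C, and the ring4 mark (284,237) lies on its sprue hole. I'll go down and grip ring4.

Call:
send_rows(steps=[{"translation": [0,0,0.02],"delta_rot": [0,0,0]},{"translation": [0,0,0.045],"delta_rot": [0,0,0]},{"translation": [0,0,0.07],"delta_rot": [0,0,0]},{"translation": [0,0,0.09],"delta_rot": [0,0,0]},{"translation": [0,0,0.0965],"delta_rot": [0,0,0]}])

```text
t: 9.8
position: [0.4982, -0.3564, 0.0323]
eef_rot: [-2.458, -1.95, 0.002]
force: [0.1, 0.2, 0.6]
finger_gap: 0.0879
grip_force: 0.0
```

Call:
send_rows(steps=[{"translation": [0,0,0],"delta_rot": [0,0,0]},{"translation": [0,0,0],"delta_rot": [0,0,0]},{"translation": [0,0,0],"delta_rot": [0,0,0]},{"translation": [0,0,0],"delta_rot": [0,0,0]}])

```text
t: 10.13
position: [0.5004, -0.359, 0.0367]
eef_rot: [2.46, 1.95, 0.001]
force: [0.2, -0.9, 0.3]
finger_gap: 0.0881
grip_force: 0.0
```

Call:
send_rows(steps=[{"translation": [0,0,0],"delta_rot": [0,0,0]},{"translation": [0,0,0],"delta_rot": [0,0,0]},{"translation": [0,0,0],"delta_rot": [0,0,0]},{"translation": [0,0,0],"delta_rot": [0,0,0]},{"translation": [0,0,0],"delta_rot": [0,0,0]}], jaw=-1, force=58)

```text
t: 10.55
position: [0.4997, -0.3584, 0.0354]
eef_rot: [2.462, 1.951, 0.001]
force: [0.3, 0.2, 2.3]
finger_gap: 0.0571
grip_force: 57.5
```

Call:
send_rows(steps=[{"translation": [0,0,0],"delta_rot": [0,0,0]},{"translation": [0,0,0],"delta_rot": [0,0,0]},{"translation": [0,0,0],"delta_rot": [0,0,0]},{"translation": [0,0,0],"delta_rot": [0,0,0]},{"translation": [0,0,0],"delta_rot": [0,0,0]}])

```text
t: 10.97
position: [0.4997, -0.3584, 0.0354]
eef_rot: [2.462, 1.951, 0.0]
force: [1.5, 0.7, 2.0]
finger_gap: 0.0573
grip_force: 58.0
```

```bash
python3 g.py D:.035
```

```text
t 10.97 pos [ 0.4997 -0.3584  0.0354] gap 0.0573
rot deg [ 0.04  0.01 -0.03]
rot deg [ 1.0000e-02 -6.0000e-02  1.7997e+02]
D:.035 [0.2463 0.0488 0.0004]
```

Call:
send_rows(steps=[{"translation": [0,0,-0.01],"delta_rot": [0,0,0]},{"translation": [0,0,-0.03],"delta_rot": [0,0,0]},{"translation": [0,0,-0.055],"delta_rot": [0,0,0]},{"translation": [0,0,-0.08],"delta_rot": [0,0,0]},{"translation": [0,0,-0.09],"delta_rot": [0,0,0]}])

```text
t: 11.38
position: [0.4999, -0.3592, 0.1282]
eef_rot: [2.461, 1.949, 0.001]
force: [-0.0, -1.2, -4.5]
finger_gap: 0.0573
grip_force: 58.0
```

Call:
send_rows(steps=[{"translation": [0.012,0.002,0],"delta_rot": [0,0,0]},{"translation": [0.035,0.007,0],"delta_rot": [0,0,0]},{"translation": [0.062,0.012,0],"delta_rot": [0,0,0]},{"translation": [0.09,0.018,0],"delta_rot": [0,0,0]},{"translation": [0.12,0.024,0],"delta_rot": [0,0,0]}])

```text
t: 11.8
position: [0.5493, -0.2446, 0.1233]
eef_rot: [-2.46, -1.949, 0.002]
force: [1.1, -0.5, -3.3]
finger_gap: 0.0572
grip_force: 58.0
```

Call:
send_rows(steps=[{"translation": [0.03,0.006,0],"delta_rot": [0,0,0]},{"translation": [0.06,0.012,0],"delta_rot": [0,0,0]},{"translation": [0.09,0.018,0],"delta_rot": [0,0,0]},{"translation": [0.115,0.022,0],"delta_rot": [0,0,0]},{"translation": [0.1263,0.0248,0],"delta_rot": [0,0,0]}])

```text
t: 12.22
position: [0.6035, -0.1229, 0.1231]
eef_rot: [-2.453, -1.956, -0.0]
force: [0.5, 0.6, -4.2]
finger_gap: 0.057
grip_force: 58.0
```

Call:
send_rows(steps=[{"translation": [0,0,0],"delta_rot": [0,0,0]},{"translation": [0,0,0],"delta_rot": [0,0,0]},{"translation": [0,0,0],"delta_rot": [0,0,0]},{"translation": [0,0,0],"delta_rot": [0,0,0]},{"translation": [0,0,0],"delta_rot": [0,0,0]}])

```text
t: 12.63
position: [0.6024, -0.1316, 0.1251]
eef_rot: [2.465, 1.948, -0.001]
force: [0.4, -0.0, -3.8]
finger_gap: 0.0569
grip_force: 58.0
```

Call:
send_rows(steps=[{"translation": [0,0,0.015],"delta_rot": [0,0,0]},{"translation": [0,0,0.035],"delta_rot": [0,0,0]},{"translation": [0,0,0.055],"delta_rot": [0,0,0]},{"translation": [0,0,0.066],"delta_rot": [0,0,0]},{"translation": [0,0,0.068],"delta_rot": [0,0,0]}])

```text
t: 13.05
position: [0.6014, -0.1301, 0.0551]
eef_rot: [-2.461, -1.948, 0.004]
force: [-0.7, 0.6, -4.2]
finger_gap: 0.0567
grip_force: 58.0
```

Call:
send_rows(steps=[{"translation": [0,0,0],"delta_rot": [0,0,0]},{"translation": [0,0,0],"delta_rot": [0,0,0]},{"translation": [0,0,0],"delta_rot": [0,0,0]},{"translation": [0,0,0],"delta_rot": [0,0,0]}])

```text
t: 13.38
position: [0.6041, -0.1299, 0.0584]
eef_rot: [2.461, 1.95, 0.002]
force: [1.0, -0.4, -4.1]
finger_gap: 0.0571
grip_force: 58.0
```

```bash
python3 g.py D:.0504
```

```text
t 13.38 pos [ 0.6041 -0.1299  0.0584] gap 0.0571
rot deg [ 0.11 -0.01 -0.04]
rot deg [-2.0000e-02 -1.8000e-01  1.7996e+02]
D:.0504 [-0.     -0.0006  0.008 ]
```

Call:
send_rows(steps=[{"translation": [0,0,0.002],"delta_rot": [0,0,0]},{"translation": [0,0,0.004],"delta_rot": [0,0,0]},{"translation": [0,0,0.0055],"delta_rot": [0,0,0]},{"translation": [0,0,0.0065],"delta_rot": [0,0,0]},{"translation": [0,0,0.0072],"delta_rot": [0,0,0]}])

```text
t: 13.8
position: [0.6031, -0.1297, 0.0504]
eef_rot: [-2.462, -1.951, 0.0]
force: [-3.7, 1.4, 9.1]
finger_gap: 0.0571
grip_force: 58.0
```

Call:
send_rows(steps=[{"translation": [0,0,0],"delta_rot": [0,0,0]},{"translation": [0,0,0],"delta_rot": [0,0,0]},{"translation": [0,0,0],"delta_rot": [0,0,0]}])

```text
t: 14.05
position: [0.6031, -0.1296, 0.0504]
eef_rot: [-2.462, -1.951, 0.0]
force: [-4.5, 0.8, 5.6]
finger_gap: 0.0571
grip_force: 58.0
```

```bash
python3 g.py D:.0504
```

```text
t 14.05 pos [ 0.6031 -0.1296  0.0504] gap 0.0571
rot deg [-0.02 -0.01 -0.03]
rot deg [-2.0000e-02  2.0000e-02  1.7997e+02]
D:.0504 [-0.0001  0.0004  0.    ]
```

Call:
send_rows(steps=[{"translation": [0,0,0],"delta_rot": [0,0,0]},{"translation": [0,0,0],"delta_rot": [0,0,0]},{"translation": [0,0,0],"delta_rot": [0,0,0]},{"translation": [0,0,0],"delta_rot": [0,0,0]},{"translation": [0,0,0],"delta_rot": [0,0,0]}], jaw=1)

```text
t: 14.47
position: [0.6035, -0.1298, 0.05]
eef_rot: [2.462, 1.951, 0.0]
force: [1.0, 0.2, -0.2]
finger_gap: 0.0871
grip_force: 0.0
```

Call:
send_rows(steps=[{"translation": [0,0,0],"delta_rot": [0,0,0]},{"translation": [0,0,-0.01],"delta_rot": [0,0,0]},{"translation": [0,0,-0.03],"delta_rot": [0,0,0]},{"translation": [0,0,-0.06],"delta_rot": [0,0,0]},{"translation": [0,0,-0.09],"delta_rot": [0,0,0]}])

```text
t: 14.88
position: [0.6026, -0.1297, 0.1411]
eef_rot: [-2.462, -1.95, 0.002]
force: [0.8, 0.4, 0.2]
finger_gap: 0.0878
grip_force: 0.0
```

Call:
send_rows(steps=[{"translation": [-0.008,-0.02,0],"delta_rot": [0,0,0]},{"translation": [-0.02,-0.05,0],"delta_rot": [0,0,0]},{"translation": [-0.034,-0.083,0],"delta_rot": [0,0,0]},{"translation": [-0.048,-0.117,0],"delta_rot": [0,0,0]},{"translation": [-0.0591,-0.1433,0],"delta_rot": [0,0,0]}])

```text
t: 15.3
position: [0.4474, -0.1549, 0.1406]
eef_rot: [-2.463, -1.95, 0.0]
force: [-0.5, -0.1, 0.4]
finger_gap: 0.0879
grip_force: 0.0
```

Call:
send_rows(steps=[{"translation": [0,0,0.01],"delta_rot": [0,0,0]},{"translation": [0,0,0.03],"delta_rot": [0,0,0]},{"translation": [0,0,0.04],"delta_rot": [0,0,0]},{"translation": [0,0,0.04],"delta_rot": [0,0,0]},{"translation": [0,0,0.04],"delta_rot": [0,0,0]}])

```text
t: 15.72
position: [0.4505, -0.1544, 0.0999]
eef_rot: [-2.462, -1.951, 0.001]
force: [-0.4, 0.5, 0.9]
finger_gap: 0.0881
grip_force: 0.0
```

```bash
python3 g.py r1:.02;  python3 -c "
from h import *
from workcell import manip
c=manip.camera_info('wrist'); im=manip.snapshot('wrist'); 
for p in [(.4503,-.1545,.03)]:
  u=px(c,p); print(u); cv2.drawMarker(im,(int(u[0]),int(u[1])),(0,0,255),0,14)
t=manip.snapshot('top')[120:300,180:400]
cv2.imwrite('pics/w4.png',np.vstack([cv2.resize(im,(400,300)),cv2.resize(t,(400,300))]))"
```

```text
t 15.72 pos [ 0.4505 -0.1544  0.0999] gap 0.0881
rot deg [-0.04  0.   -0.02]
rot deg [0.0000e+00 7.0000e-02 1.7998e+02]
r1:.02 [-0.0002 -0.0001  0.0799]
[284.26719383 232.01974218]
```

View pics/w4.png

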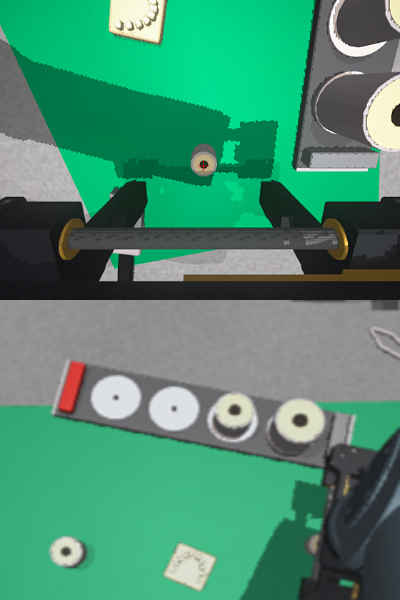

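Call:
send_rows(steps=[{"translation": [0,0,0.02],"delta_rot": [0,0,0]},{"translation": [0,0,0.042],"delta_rot": [0,0,0]},{"translation": [0,0,0.062],"delta_rot": [0,0,0]},{"translation": [0,0,0.074],"delta_rot": [0,0,0]},{"translation": [0,0,0.08],"delta_rot": [0,0,0]}], jaw=0.4)

```text
t: 16.23
position: [0.4501, -0.1544, 0.0191]
eef_rot: [-2.461, -1.951, 0.001]
force: [-1.1, 0.6, -0.0]
finger_gap: 0.0617
grip_force: 0.0
```

Call:
send_rows(steps=[{"translation": [0,0,0],"delta_rot": [0,0,0]},{"translation": [0,0,0],"delta_rot": [0,0,0]},{"translation": [0,0,0],"delta_rot": [0,0,0]},{"translation": [0,0,0],"delta_rot": [0,0,0]}])

```text
t: 16.57
position: [0.451, -0.1547, 0.0209]
eef_rot: [2.461, 1.95, 0.002]
force: [-0.6, -0.7, -0.2]
finger_gap: 0.0619
grip_force: 0.0
```

Call:
send_rows(steps=[{"translation": [0,0,0],"delta_rot": [0,0,0]},{"translation": [0,0,0],"delta_rot": [0,0,0]},{"translation": [0,0,0],"delta_rot": [0,0,0]},{"translation": [0,0,0],"delta_rot": [0,0,0]},{"translation": [0,0,0],"delta_rot": [0,0,0]}], jaw=-1, force=30)

```text
t: 16.98
position: [0.4503, -0.1545, 0.0201]
eef_rot: [2.462, 1.951, 0.0]
force: [0.3, 1.0, 0.2]
finger_gap: 0.0305
grip_force: 0.0
```

Call:
send_rows(steps=[{"translation": [0,0,0],"delta_rot": [0,0,0]},{"translation": [0,0,0],"delta_rot": [0,0,0]},{"translation": [0,0,0],"delta_rot": [0,0,0]},{"translation": [0,0,0],"delta_rot": [0,0,0]},{"translation": [0,0,0],"delta_rot": [0,0,0]}])

```text
t: 17.4
position: [0.4502, -0.1545, 0.0201]
eef_rot: [2.462, 1.951, 0.0]
force: [-0.0, -0.1, 2.0]
finger_gap: 0.027
grip_force: 30.0
```

```bash
python3 g.py A:.035
```

```text
t 17.4 pos [ 0.4502 -0.1545  0.0201] gap 0.027
rot deg [ 0.    0.   -0.03]
rot deg [ 0.0000e+00 -1.0000e-02  1.7997e+02]
A:.035 [ 0.2838  0.1434 -0.0149]
```

Call:
send_rows(steps=[{"translation": [0,0,-0.015],"delta_rot": [0,0,0]},{"translation": [0,0,-0.045],"delta_rot": [0,0,0]},{"translation": [0,0,-0.08],"delta_rot": [0,0,0]},{"translation": [0,0,-0.11],"delta_rot": [0,0,0]},{"translation": [0,0,-0.12],"delta_rot": [0,0,0]}])

```text
t: 17.82
position: [0.4519, -0.1552, 0.1434]
eef_rot: [2.46, 1.948, 0.005]
force: [0.4, 0.4, -1.3]
finger_gap: 0.0271
grip_force: 30.0
```

Call:
send_rows(steps=[{"translation": [0.02,0.01,0],"delta_rot": [0,0,0]},{"translation": [0.046,0.023,0],"delta_rot": [0,0,0]},{"translation": [0.076,0.038,0],"delta_rot": [0,0,0]},{"translation": [0.106,0.053,0],"delta_rot": [0,0,0]},{"translation": [0.136,0.0684,0],"delta_rot": [0,0,0]}])

```text
t: 18.23
position: [0.5481, -0.0363, 0.1393]
eef_rot: [-2.462, -1.95, 0.001]
force: [0.2, -0.6, -1.0]
finger_gap: 0.0272
grip_force: 30.0
```

Call:
send_rows(steps=[{"translation": [0.03,0.015,0],"delta_rot": [0,0,0]},{"translation": [0.06,0.03,0],"delta_rot": [0,0,0]},{"translation": [0.095,0.048,0],"delta_rot": [0,0,0]},{"translation": [0.13,0.066,0],"delta_rot": [0,0,0]},{"translation": [0.1478,0.075,0],"delta_rot": [0,0,0]}])

```text
t: 18.65
position: [0.6564, 0.0946, 0.1388]
eef_rot: [-2.457, -1.956, -0.003]
force: [0.5, 1.5, -0.5]
finger_gap: 0.0271
grip_force: 30.0
```

Call:
send_rows(steps=[{"translation": [0,0,0],"delta_rot": [0,0,0]},{"translation": [0,0,0],"delta_rot": [0,0,0]},{"translation": [0,0,0],"delta_rot": [0,0,0]},{"translation": [0,0,0],"delta_rot": [0,0,0]},{"translation": [0,0,0],"delta_rot": [0,0,0]}])

```text
t: 19.07
position: [0.654, 0.0873, 0.1399]
eef_rot: [2.464, 1.948, -0.001]
force: [0.2, -0.2, -0.1]
finger_gap: 0.0273
grip_force: 30.0
```

Call:
send_rows(steps=[{"translation": [0,0,0.02],"delta_rot": [0,0,0]},{"translation": [0,0,0.045],"delta_rot": [0,0,0]},{"translation": [0,0,0.07],"delta_rot": [0,0,0]},{"translation": [0,0,0.09],"delta_rot": [0,0,0]},{"translation": [0,0,0.098],"delta_rot": [0,0,0]}])

```text
t: 19.48
position: [0.6524, 0.0879, 0.0392]
eef_rot: [-2.462, -1.948, 0.006]
force: [-0.5, -0.6, -0.8]
finger_gap: 0.0268
grip_force: 30.0
```

Call:
send_rows(steps=[{"translation": [0,0,0],"delta_rot": [0,0,0]},{"translation": [0,0,0],"delta_rot": [0,0,0]},{"translation": [0,0,0],"delta_rot": [0,0,0]},{"translation": [0,0,0],"delta_rot": [0,0,0]},{"translation": [0,0,0],"delta_rot": [0,0,0]}])

```text
t: 19.9
position: [0.6555, 0.0891, 0.0434]
eef_rot: [2.462, 1.95, 0.003]
force: [1.1, 0.1, -0.4]
finger_gap: 0.0271
grip_force: 30.0
```

```bash
python3 g.py A:.0351
```

```text
t 19.9 pos [0.6555 0.0891 0.0434] gap 0.0271
rot deg [ 0.11 -0.05 -0.03]
rot deg [-8.0000e-02 -1.7000e-01  1.7997e+02]
A:.0351 [-0.0003 -0.0008  0.0083]
```

Call:
send_rows(steps=[{"translation": [0,0,0.002],"delta_rot": [0,0,0]},{"translation": [0,0,0.004],"delta_rot": [0,0,0]},{"translation": [0,0,0.0055],"delta_rot": [0,0,0]},{"translation": [0,0,0.0065],"delta_rot": [0,0,0]},{"translation": [0,0,0.007],"delta_rot": [0,0,0]}])

```text
t: 20.32
position: [0.6545, 0.089, 0.0351]
eef_rot: [-2.462, -1.951, 0.001]
force: [-2.8, 0.2, 6.0]
finger_gap: 0.0272
grip_force: 30.0
```

Call:
send_rows(steps=[{"translation": [0,0,0],"delta_rot": [0,0,0]},{"translation": [0,0,0],"delta_rot": [0,0,0]},{"translation": [0,0,0],"delta_rot": [0,0,0]}])

```text
t: 20.57
position: [0.6546, 0.089, 0.0351]
eef_rot: [-2.462, -1.951, 0.0]
force: [-2.6, -0.6, 3.2]
finger_gap: 0.0275
grip_force: 30.0
```

```bash
python3 g.py A:.0351
```

```text
t 20.57 pos [0.6546 0.089  0.0351] gap 0.0275
rot deg [-0.02  0.   -0.03]
rot deg [0.0000e+00 3.0000e-02 1.7997e+02]
A:.0351 [0.     0.0001 0.    ]
```

Call:
send_rows(steps=[{"translation": [0,0,0],"delta_rot": [0,0,0]},{"translation": [0,0,0],"delta_rot": [0,0,0]},{"translation": [0,0,0],"delta_rot": [0,0,0]},{"translation": [0,0,0],"delta_rot": [0,0,0]},{"translation": [0,0,0],"delta_rot": [0,0,0]}], jaw=0.7)

```text
t: 20.98
position: [0.6547, 0.089, 0.0349]
eef_rot: [2.462, 1.951, 0.0]
force: [-0.5, 0.2, 0.4]
finger_gap: 0.0585
grip_force: 0.0
```

Call:
send_rows(steps=[{"translation": [0,0,0],"delta_rot": [0,0,0]},{"translation": [0,0,-0.01],"delta_rot": [0,0,0]},{"translation": [0,0,-0.03],"delta_rot": [0,0,0]},{"translation": [0,0,-0.06],"delta_rot": [0,0,0]},{"translation": [0,0,-0.085],"delta_rot": [0,0,0]}])

```text
t: 21.4
position: [0.6548, 0.0889, 0.1219]
eef_rot: [2.462, 1.951, 0.0]
force: [0.1, 0.8, 1.2]
finger_gap: 0.0747
grip_force: 0.0
```

Call:
send_rows(steps=[{"translation": [0,-0.015,0],"delta_rot": [0,0,0]},{"translation": [0.001,-0.035,0],"delta_rot": [0,0,0]},{"translation": [0.0015,-0.06,0],"delta_rot": [0,0,0]},{"translation": [0.002,-0.09,0],"delta_rot": [0,0,0]},{"translation": [0.003,-0.12,0],"delta_rot": [0,0,0]}])

```text
t: 21.82
position: [0.5378, 0.1194, 0.1209]
eef_rot: [2.463, 1.95, 0.002]
force: [-0.5, 0.8, -0.3]
finger_gap: 0.075
grip_force: 0.0
```

Call:
send_rows(steps=[{"translation": [0.001,-0.03,0],"delta_rot": [0,0,0]},{"translation": [0.0015,-0.06,0],"delta_rot": [0,0,0]},{"translation": [0.002,-0.085,0],"delta_rot": [0,0,0]},{"translation": [0.0023,-0.0964,0],"delta_rot": [0,0,0]},{"translation": [0.0023,-0.0964,0],"delta_rot": [0,0,0]}])

```text
t: 22.23
position: [0.4433, 0.1444, 0.1204]
eef_rot: [-2.459, -1.953, 0.001]
force: [0.2, -0.5, -0.4]
finger_gap: 0.075
grip_force: 0.0
```

Call:
send_rows(steps=[{"translation": [0,0,0],"delta_rot": [0,0,0]},{"translation": [0,0,0],"delta_rot": [0,0,0]},{"translation": [0,0,0],"delta_rot": [0,0,0]},{"translation": [0,0,0],"delta_rot": [0,0,0]}])

```text
t: 22.57
position: [0.4465, 0.1432, 0.1201]
eef_rot: [2.463, 1.949, 0.001]
force: [0.5, 0.3, -0.1]
finger_gap: 0.0747
grip_force: 0.0
```

```bash
python3 g.py r2:.024;  python3 -c "
from h import *
from workcell import manip
c=manip.camera_info('wrist'); im=manip.snapshot('wrist'); 
for p in [(.4451,.1435,.042)]:
  u=px(c,p); print(u); cv2.drawMarker(im,(int(u[0]),int(u[1])),(0,0,255),0,14)
t=manip.snapshot('top')[120:300,180:400]
cv2.imwrite('pics/w5.png',np.vstack([cv2.resize(im,(400,300)),cv2.resize(t,(400,300))]))"
```

```text
t 22.57 pos [0.4465 0.1432 0.1201] gap 0.0747
rot deg [ 0.06 -0.   -0.1 ]
rot deg [-1.000e-02 -9.000e-02  1.799e+02]
r2:.024 [-0.     -0.0016  0.0961]
[282.42875885 227.84850128]
```

View pics/w5.png

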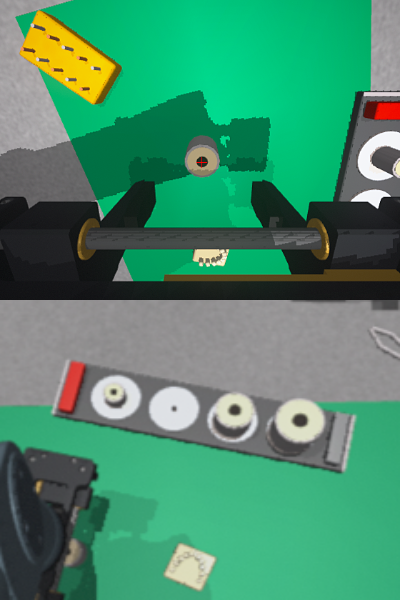

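Ring1 stands on pad A, rings 3 and 4 are in place, and the ring2 mark (282,228) lies on its hole. Next I'll grip ring2.

Call:
send_rows(steps=[{"translation": [0,0,0.02],"delta_rot": [0,0,0]},{"translation": [0,0,0.045],"delta_rot": [0,0,0]},{"translation": [0,0,0.07],"delta_rot": [0,0,0]},{"translation": [0,0,0.088],"delta_rot": [0,0,0]},{"translation": [0,0,0.096],"delta_rot": [0,0,0]}])

```text
t: 23.08
position: [0.4443, 0.143, 0.0219]
eef_rot: [-2.462, -1.95, 0.004]
force: [-0.1, -1.0, -0.1]
finger_gap: 0.0749
grip_force: 0.0
```

Call:
send_rows(steps=[{"translation": [0,0,0],"delta_rot": [0,0,0]},{"translation": [0,0,0],"delta_rot": [0,0,0]},{"translation": [0,0,0],"delta_rot": [0,0,0]},{"translation": [0,0,0],"delta_rot": [0,0,0]}])

```text
t: 23.42
position: [0.4461, 0.1439, 0.0251]
eef_rot: [2.462, 1.951, 0.003]
force: [0.5, 0.2, -0.1]
finger_gap: 0.0746
grip_force: 0.0
```

Call:
send_rows(steps=[{"translation": [0,0,0],"delta_rot": [0,0,0]},{"translation": [0,0,0],"delta_rot": [0,0,0]},{"translation": [0,0,0],"delta_rot": [0,0,0]},{"translation": [0,0,0],"delta_rot": [0,0,0]},{"translation": [0,0,0],"delta_rot": [0,0,0]}], jaw=-1, force=40)

```text
t: 23.83
position: [0.4453, 0.1437, 0.0242]
eef_rot: [2.462, 1.951, 0.0]
force: [-0.1, -0.0, -0.1]
finger_gap: 0.0435
grip_force: 0.0
```

Call:
send_rows(steps=[{"translation": [0,0,0],"delta_rot": [0,0,0]},{"translation": [0,0,0],"delta_rot": [0,0,0]},{"translation": [0,0,0],"delta_rot": [0,0,0]},{"translation": [0,0,0],"delta_rot": [0,0,0]},{"translation": [0,0,0],"delta_rot": [0,0,0]}])

```text
t: 24.25
position: [0.4453, 0.1436, 0.0241]
eef_rot: [2.462, 1.951, 0.0]
force: [0.7, 0.4, 1.5]
finger_gap: 0.0374
grip_force: 40.0
```

```bash
python3 g.py B:.039
```

```text
t 24.25 pos [0.4453 0.1436 0.0241] gap 0.0374
rot deg [ 0.01 -0.   -0.03]
rot deg [-0.0000e+00 -1.0000e-02  1.7997e+02]
B:.039 [-0.0802  0.2165 -0.0149]
```

Call:
send_rows(steps=[{"translation": [0,0,-0.015],"delta_rot": [0,0,0]},{"translation": [0,0,-0.04],"delta_rot": [0,0,0]},{"translation": [0,0,-0.07],"delta_rot": [0,0,0]},{"translation": [0,0,-0.09],"delta_rot": [0,0,0]},{"translation": [0,0,-0.1],"delta_rot": [0,0,0]}])

```text
t: 24.67
position: [0.4461, 0.1439, 0.1261]
eef_rot: [2.462, 1.95, 0.004]
force: [0.4, 0.2, -0.1]
finger_gap: 0.0372
grip_force: 40.0
```

Call:
send_rows(steps=[{"translation": [-0.005,0.013,0],"delta_rot": [0,0,0]},{"translation": [-0.014,0.036,0],"delta_rot": [0,0,0]},{"translation": [-0.023,0.062,0],"delta_rot": [0,0,0]},{"translation": [-0.033,0.089,0],"delta_rot": [0,0,0]},{"translation": [-0.043,0.116,0],"delta_rot": [0,0,0]}])

```text
t: 25.08
position: [0.5486, 0.0746, 0.1232]
eef_rot: [-2.461, -1.951, 0.002]
force: [0.5, -0.6, -1.6]
finger_gap: 0.037
grip_force: 40.0
```

Call:
send_rows(steps=[{"translation": [-0.01,0.027,0],"delta_rot": [0,0,0]},{"translation": [-0.02,0.053,0],"delta_rot": [0,0,0]},{"translation": [-0.029,0.077,0],"delta_rot": [0,0,0]},{"translation": [-0.035,0.093,0],"delta_rot": [0,0,0]},{"translation": [-0.0372,0.1005,0],"delta_rot": [0,0,0]}])

```text
t: 25.5
position: [0.6388, 0.0136, 0.123]
eef_rot: [2.464, 1.947, -0.002]
force: [0.5, -0.0, -1.5]
finger_gap: 0.0371
grip_force: 40.0
```

Call:
send_rows(steps=[{"translation": [0,0,0],"delta_rot": [0,0,0]},{"translation": [0,0,0],"delta_rot": [0,0,0]},{"translation": [0,0,0],"delta_rot": [0,0,0]},{"translation": [0,0,0],"delta_rot": [0,0,0]},{"translation": [0,0,0],"delta_rot": [0,0,0]}])

```text
t: 25.92
position: [0.637, 0.0171, 0.124]
eef_rot: [-2.46, -1.952, 0.0]
force: [-0.9, -0.4, -0.9]
finger_gap: 0.0371
grip_force: 40.0
```

Call:
send_rows(steps=[{"translation": [0,0,0.015],"delta_rot": [0,0,0]},{"translation": [0,0,0.035],"delta_rot": [0,0,0]},{"translation": [0,0,0.055],"delta_rot": [0,0,0]},{"translation": [0,0,0.07],"delta_rot": [0,0,0]},{"translation": [0,0,0.078],"delta_rot": [0,0,0]}])

```text
t: 26.33
position: [0.6362, 0.0166, 0.0441]
eef_rot: [-2.46, -1.951, 0.003]
force: [-0.1, -0.0, -1.5]
finger_gap: 0.0373
grip_force: 40.0
```

Call:
send_rows(steps=[{"translation": [0,0,0],"delta_rot": [0,0,0]},{"translation": [0,0,0],"delta_rot": [0,0,0]},{"translation": [0,0,0],"delta_rot": [0,0,0]},{"translation": [0,0,0],"delta_rot": [0,0,0]},{"translation": [0,0,0],"delta_rot": [0,0,0]}])

```text
t: 26.75
position: [0.6384, 0.0161, 0.047]
eef_rot: [2.462, 1.95, 0.002]
force: [-0.0, -0.4, -1.5]
finger_gap: 0.0372
grip_force: 40.0
```

```bash
python3 g.py B:.0391
```

```text
t 26.75 pos [0.6384 0.0161 0.047 ] gap 0.0372
rot deg [ 0.09 -0.03 -0.03]
rot deg [-5.0000e-02 -1.4000e-01  1.7997e+02]
B:.0391 [-0.0002 -0.0006  0.0079]
```

Call:
send_rows(steps=[{"translation": [0,0,0.002],"delta_rot": [0,0,0]},{"translation": [0,0,0.004],"delta_rot": [0,0,0]},{"translation": [0,0,0.0055],"delta_rot": [0,0,0]},{"translation": [0,0,0.0065],"delta_rot": [0,0,0]},{"translation": [0,0,0.007],"delta_rot": [0,0,0]}])

```text
t: 27.17
position: [0.6375, 0.016, 0.0391]
eef_rot: [-2.462, -1.951, 0.001]
force: [-2.7, 0.8, 5.4]
finger_gap: 0.037
grip_force: 40.0
```

Call:
send_rows(steps=[{"translation": [0,0,0],"delta_rot": [0,0,0]},{"translation": [0,0,0],"delta_rot": [0,0,0]},{"translation": [0,0,0],"delta_rot": [0,0,0]}])

```text
t: 27.42
position: [0.6375, 0.0161, 0.0391]
eef_rot: [-2.462, -1.951, 0.0]
force: [-1.7, -0.4, 3.0]
finger_gap: 0.0372
grip_force: 40.0
```

```bash
python3 g.py B:.0391
```

```text
t 27.42 pos [0.6375 0.0161 0.0391] gap 0.0372
rot deg [-0.02  0.   -0.03]
rot deg [0.0000e+00 3.0000e-02 1.7997e+02]
B:.0391 [-0.      0.0002  0.    ]
```

Release, rise, and back off towards the robot side (tool -y) high above the tray.

Call:
send_rows(steps=[{"translation": [0,0,0],"delta_rot": [0,0,0]},{"translation": [0,0,0],"delta_rot": [0,0,0]},{"translation": [0,0,0],"delta_rot": [0,0,0]},{"translation": [0,0,0],"delta_rot": [0,0,0]},{"translation": [0,0,0],"delta_rot": [0,0,0]}], jaw=0.8)

```text
t: 27.83
position: [0.6378, 0.0161, 0.039]
eef_rot: [2.462, 1.951, 0.0]
force: [1.2, 0.2, 0.1]
finger_gap: 0.0682
grip_force: 0.0
```

Call:
send_rows(steps=[{"translation": [0,0,0],"delta_rot": [0,0,0]},{"translation": [0,0,-0.01],"delta_rot": [0,0,0]},{"translation": [0,0,-0.035],"delta_rot": [0,0,0]},{"translation": [0,0,-0.07],"delta_rot": [0,0,0]},{"translation": [0,0,-0.1],"delta_rot": [0,0,0]}])

```text
t: 28.25
position: [0.6376, 0.0159, 0.141]
eef_rot: [2.462, 1.951, -0.0]
force: [1.0, -0.6, 0.1]
finger_gap: 0.0794
grip_force: 0.0
```

Call:
send_rows(steps=[{"translation": [0.02,0,-0.02],"delta_rot": [0,0,0]},{"translation": [0.05,0,-0.04],"delta_rot": [0,0,0]},{"translation": [0.085,0,-0.05],"delta_rot": [0,0,0]},{"translation": [0.12,0,-0.05],"delta_rot": [0,0,0]},{"translation": [0.155,0,-0.05],"delta_rot": [0,0,0]}])

```text
t: 28.67
position: [0.674, 0.1686, 0.1914]
eef_rot: [2.462, 1.95, 0.004]
force: [0.6, -0.0, -0.1]
finger_gap: 0.0796
grip_force: 0.0
```

Call:
send_rows(steps=[{"translation": [0.035,-0.01,0],"delta_rot": [0,0,0]},{"translation": [0.07,-0.02,0],"delta_rot": [0,0,0]},{"translation": [0.1,-0.03,0],"delta_rot": [0,0,0]},{"translation": [0.12,-0.04,0],"delta_rot": [0,0,0]},{"translation": [0.12,-0.04,0],"delta_rot": [0,0,0]}])

```text
t: 29.08
position: [0.659, 0.3011, 0.1893]
eef_rot: [-2.451, -1.959, -0.003]
force: [-0.5, 0.9, -0.1]
finger_gap: 0.0792
grip_force: 0.0
```

Call:
send_rows(steps=[{"translation": [0,0,0],"delta_rot": [0,0,0]},{"translation": [0,0,0],"delta_rot": [0,0,0]},{"translation": [0,0,0],"delta_rot": [0,0,0]},{"translation": [0,0,0],"delta_rot": [0,0,0]},{"translation": [0,0,0],"delta_rot": [0,0,0]}])

```text
t: 29.5
position: [0.6621, 0.2914, 0.1893]
eef_rot: [2.464, 1.948, 0.0]
force: [-0.3, 0.1, 0.4]
finger_gap: 0.0792
grip_force: 0.0
```

```bash
python3 g.py; python3 - <<'E'
from h import *
from workcell import manip
P=dict(A=(.6547,.089,.045),B=(.6377,.016,.057),C=(.6206,-.057,.069),D=(.6035,-.1298,.081))
c=manip.camera_info('top'); im=manip.snapshot('top'); big=cv2.resize(im[140:300,200:400],(800,640),interpolation=cv2.INTER_CUBIC)
for p in P.values():
  u=(px(c,p)-[200,140]+.5)*4; cv2.drawMarker(big,(int(u[0]),int(u[1])),(0,0,255),0,14)
cv2.imwrite('pics/f.png',big[:600])
E
```

```text
t 29.5 pos [0.6621 0.2914 0.1893] gap 0.0792
rot deg [ 0.03  0.02 -0.15]
rot deg [ 3.0000e-02 -4.0000e-02  1.7985e+02]
```

View pics/f.png

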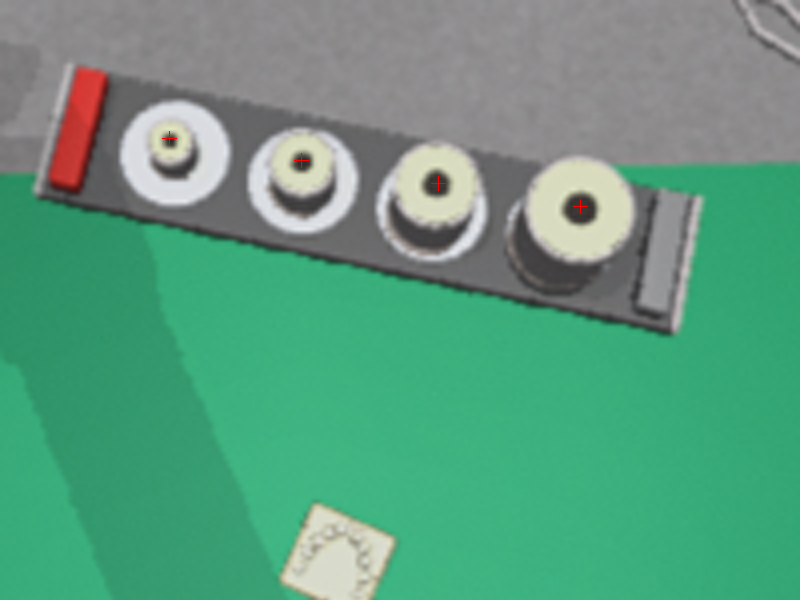

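All four sprue holes lie on the predicted marks ((169,139), (301,161), (437,184) and (580,207) in the crop). The rings are upright and in order, and the cast has not moved.

```bash
python3 -c "
from workcell import manip
print(manip.finish_job())"
```

```text
the job is handed in; nothing more can be done
None
```

All four rings stand upright and centred on their pads in size order, smallest by the red block, with the cast untouched and the gripper clear; I handed the job in at about 29.5 s, and it returned no verdict.

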